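# Check a jack-post screw with a thread pitch comb

### The arm

A 6-joint arm with a two-finger parallel gripper is mounted at the origin on the work surface. World frame = base frame: x ahead of the robot, y to its left, z up, the work surface at z = 0. Lengths are in mm, angles in degrees, forces in N, time in s.
With the tool pointing down it reaches from about 350 to 850 mm from the base axis. Payload 8.1 kg.
Tool frame: the origin (TCP) lies at the very end of the fingers, on their centre line; the grasp point (between the pads) lies 19 mm behind it (tcp_to_grasp is the distance from the TCP to the grasp point, in mm); z points along the fingers, x is the direction in which the jaws open and shut, and the axes are right-handed (so a half turn about z gives the same grasp; the last joint's range is limited). The gripper opens to 85 mm and grips with 20 to 120 N. Pads are 22 mm wide; open, the fingers measure 114 mm over their backs; the gripper's body (76 mm by 85 mm) begins 54 mm behind the grasp point. The pads swing forward as they close: fully open they stand 13 mm farther back than shut.
Start: joints at [63.575, 7.471, 85.268, -0, 87.261, -4.893], TCP at [220.189, 558.142, 231.292] pointing down, gripper open.
Joint ranges: [-169.43, 169.43], [-51.17, 129.36], [1.28, 143.12], [-76.62, 256.62], [0, 156.53], [-152.29, 152.29]. Speed limits (degrees/s): [136.94, 136.94, 159.86, 180, 180, 180].

### API

Orientations are given as [roll, pitch, yaw] about the fixed x, y, z axes, in that order (R = Rz(yaw) Ry(pitch) Rx(roll)).
In Python, from bench import * gives the robot as it stands. The module is installed in compiled form; this text tells all that it offers.
- The arm moves only by the tool apply_moves, never from a script. Its argument "targets" is text: rows parted by semicolons, each of 7 numbers parted by spaces: the turn, a rotation vector about the tool's x, y, z in rad, then the shift along the tool's x, y, z in cm, then the finger opening in cm, from 0 to 8.54. A call has exactly 5 rows; each row is the pose to reach, as a shift and turn from the pose commanded when the call began, along the tool's axes at that moment; what a row does not reach only later rows make up. A row lasts 1/10 s, in which the tool goes at most 50 mm and 8.59 degrees, less where a joint would pass 70% of its speed; a pose out of reach is approached as far as the arm can. A call with a gripper value outside its range is refused whole. The fingers move at their own pace and stop on an object; "force" is the grip in N (left out, the last holds). Time passes only in rows, so rows that repeat a pose let the fingers close, or fill a call up. It gives the time, the measured TCP pose, the force and the opening at its end, in the units of the state.
- sense(): the state, without advancing time (a new reading comes with each control period).
- snapshot(name): name is "side" or "top"; returns the picture (480x640x3 uint8, red, green, blue); there is no depth.
- camera_model(name): a dict with "fx", "fy", "cx", "cy" (pixels), "position" and "attitude" of the camera in the world. Camera axes: x right, y up, looking along -z (the intrinsics and any distortion apply to the point x, -y, -z); pixel columns grow to the right and rows downward; lengths in mm; the calibration is good to about 2 mm. A picture is of the moment at which its call begins. camera_model takes no time and is no camera call.
- hand_in(): hands the job in, once; it reports no verdict.
Trained networks look in the newest picture that a camera, given by its name, has taken for a name from the list of things; names that differ only in an ending like _2 or _b are one class to them, and where a whole thing is asked for, a point or a joint stands for the part that bears it (a point fixed in the world has none). Each returns a list of dicts, best first, with "confidence" (0 to 1); they miss things now and then, are a little off and sometimes report something else, mostly with a low value. They report only what shows in the picture. A call takes as long as a camera call.
- recognise(camera, query): "at" ([row, column] in pixels, amid what is visible of it).
- place_of(camera, query): "at" ([row, column] in pixels: a listed point, or the origin of a listed thing).
The state is a dict: "time": time; "joint_pos": joint angles; "qd": joint speeds; "joint_efforts": joint torques, N m; "tool_pos": TCP position; "tcp_rot": TCP orientation; "ft_force": force on the tool from outside, world axes, zero at the start; "wrist_torque": the same for the moment, N m; "finger_gap": finger opening in mm.
Only numpy, scipy, OpenCV 4.12 (cv2) and the standard library are available. Lean on these libraries where they do the work, as an engineer would, in place of code of your own. Each camera call takes 0.05 s, during which the arm holds its last target. There are 200 camera calls.

### The job

Check that the basement jack-post screw strapped in the wooden cradle has an 8 mm thread: take the 8 mm comb leaf (blue grip) out of the rack, lay it upright and lengthwise along the top of the screw between the two straps, feel along for the grooves until all its teeth drop fully home, and hold it pressed down lightly, at about 5 to 15 N, for two seconds to see that it sits flat from end to end. Never press it on the screw harder than 30 N, which would burr the teeth. Then put it back fully down, upright, in the slot it came from and let go, leaving the other leaves, the nut and the oil can where they are.

Things in the scene. Friction and masses are not known exactly. Their poses are not given: they have to be found in the camera images.
- cradle: Fixed wooden cradle, board 120 x 270 x 18 mm, with a steel jack-post screw strapped level on it. Origin: centre of the board's underside, on the bench; z up; the screw lies along y, its axis 62 mm above the origin. At y = +-115 mm stand saddle blocks with straps, 100 mm wide, up to 86 mm high; at y = -156 mm a red head plate 90 x 90 mm, up to 107 mm high. Nothing of it moves.
- screw_top (a point): Point on top of the screw (level of the crests), above the cradle's origin, same axes. 40 mm diameter, 8 mm pitch, bare from y = -95 to +95 mm. Grooves 4.5 mm deep, 5.1 mm wide at the mouth, crests 2.9 mm, flanks 15 degrees. Where the grooves lie along y differs every time (screw turned at any angle): no pose tells it, find them by feel. Stiff, tens of N per mm.
- leaf8: 8 mm comb leaf: blue grip 16 (x) x 50 (y) x 30 (z) mm, two brass rivets; under it a steel leaf 3 mm thick, 66 mm long (y), 8 teeth pointing down, 4 mm long, 2.4 mm wide at the tip, 4.5 at the root. Origin: grip centre; z up. Grip underside 15 mm below it, tooth roots 29, tips 33. Home on the screw, roots rest on crests (origin 111 mm above bench); tips on crests: 115. 80 g. In any slot of the rack.
- leaf8_right (a point): Point on the blue leaf's tooth-root line, 28 mm to -y of its middle, 29 mm below the grip's centre. At 82 mm above the bench when this end is home on the screw.
- leaf8_left (a point): Point on the blue leaf's tooth-root line, 28 mm to +y of its middle, 29 mm below the grip's centre. At 82 mm above the bench when this end is home on the screw.
- rack: Fixed wooden rack, board 210 (x) x 100 (y) x 10 mm. Origin: centre of its underside. Three slotted rails along y at x = -70, 0, +70 mm, each 15 mm wide, 80 long, top 34 mm above the bench; slot 6 mm wide, 72 long, 24 deep. A leaf hangs in its slot with the grip's underside on the rail: grip centre 49 mm above the bench, midway along the rail.
- leaf6: 6 mm comb leaf with red grip, same outer sizes and origin (centre of the grip), in another slot of the rack. Leave alone.
- leaf10: 10 mm comb leaf with yellow grip, same outer sizes and origin (centre of the grip), in another slot of the rack. Leave alone.
- nut_center (a point): Centre of a loose dark steel hexagon nut lying flat, 68 mm across corners, 30 mm high. Leave alone.
- oil_center (a point): Centre of a standing green oil can, 48 mm diameter, 110 mm high. Leave alone.

How it is judged:
By the outcome, as a careful person would: the job done as asked, in the order asked, and still so for the second after the job is handed in, with the robot touching nothing.
It also fails if it takes over 64 s, if anything falls off the work surface, if the arm or the gripper's body presses on something with over 40 N, if the wrist force passes 120 N, or if a joint passes its speed limit or range.

## Working session

There is one attempt and no reset: what is moved stays moved. The work goes in short steps, Python scripts to look and compute and a tool call to move; the robot and the scene stay as the last step left them, time stands still between calls to the robot, and variables do not carry over. Pictures are saved under pics/ and viewed, about 8 in all and at most 12, crops included, and the job is handed in when it is done.

Besides the shell and the picture viewer there is one more tool, called after ">>>" by a JSON object that holds its "fn" and its "kwargs". apply_moves: Moves the arm, as the interface text tells. Its arguments: {"type":"object","properties":{"targets":{"type":"string"},"force":{"type":"number"}},"required":["targets"]}

```bash
mkdir -p pics
cat > h.py <<'E'
from bench import *
import numpy as np, cv2
from scipy.spatial.transform import Rotation as Rn
def ray(cam,px):
    m=camera_model(cam); a=m["attitude"]
    R=Rn.from_euler('xyz',a,degrees=True).as_matrix() if np.array(a).shape==(3,) else np.array(a)
    d=np.array([(px[1]-m["cx"])/m["fx"],-(px[0]-m["cy"])/m["fy"],-1.])
    return np.array(m["position"],float),R@d
def onz(cam,px,z):
    p,d=ray(cam,px); return p+d*(z-p[2])/d[2]
def tri(pa,pb):
    A=[];b=[]
    for c,px in (("side",pa),("top",pb)):
        p,d=ray(c,px); d=d/np.linalg.norm(d); M=np.eye(3)-np.outer(d,d); A.append(M); b.append(M@p)
    return np.linalg.lstsq(np.vstack(A),np.hstack(b),rcond=None)[0]
E
python3 - <<'E'
from h import *
ims=[snapshot(c) for c in("side","top")]
for c,i in zip(("side","top"),ims): cv2.imwrite(f"pics/{c}0.png",i[:,:,::-1]); print(camera_model(c))
print(sense())
for q in["cradle","screw_top","leaf8","leaf8_left","leaf8_right","leaf6","leaf10","rack","nut_center","oil_center"]:
    for c in("side","top"):
        print(q,c,[(np.round(r["at"]).tolist(),round(r["confidence"],2)) for r in place_of(c,q)[:3]])
E
```

```text
{'fx': 446.661809793658, 'fy': 446.661809793658, 'cx': 314.1468076445395, 'cy': 242.6124806089489, 'position': array([ 239.60532799, -406.28108333,  564.19661875]), 'attitude': array([ 48.50481004,   0.37446606, -39.30353542])}
{'fx': 480.326662520913, 'fy': 480.326662520913, 'cx': 315.78594497155143, 'cy': 238.43658320610834, 'position': array([464.46742434,  31.96366935, 775.07350058]), 'attitude': array([  8.59735009,   0.52595334, -89.22634929])}
{'time': 0.1, 'joint_pos': array([ 6.35743395e+01,  7.51384324e+00,  8.53229687e+01,  1.17200448e-03,
        8.72619205e+01, -4.89361709e+00]), 'qd': array([-0.00489886, -0.00526395, -0.16713957, -0.01655424,  0.04459088,
        0.01679276]), 'joint_efforts': array([ 1.11344641e-04, -5.70958507e+01, -5.01936400e+01, -3.15806647e-04,
        8.06795986e-03, -1.35955844e-05]), 'tool_pos': array([219.96778207, 557.68791498, 230.31809107]), 'tcp_rot': array([-1.79990411e+02,  9.82727237e-02,  6.84679078e+01]), 'ft_force': array([ 0.29072845,  0.94716681, -0.71195354]), 'wrist_torque': array([-0.00977834,  0.03525881, -0.05033513]), 'finger
[... 471 characters left out ...]
07.0, 222.0], 0.57), ([363.0, 420.0], 0.28), ([208.0, 400.0], 0.26)]
leaf8_right top [([221.0, 212.0], 0.63)]
leaf6 side [([210.0, 224.0], 0.87), ([192.0, 255.0], 0.67), ([222.0, 191.0], 0.59)]
leaf6 top [([260.0, 189.0], 0.78), ([310.0, 184.0], 0.77), ([219.0, 191.0], 0.76)]
leaf10 side [([210.0, 224.0], 0.87), ([192.0, 255.0], 0.67), ([222.0, 191.0], 0.59)]
leaf10 top [([260.0, 189.0], 0.78), ([310.0, 184.0], 0.77), ([219.0, 191.0], 0.76)]
rack side [([229.0, 225.0], 0.63)]
rack top [([266.0, 197.0], 0.72), ([310.0, 182.0], 0.29)]
nut_center side [([328.0, 218.0], 0.57)]
nut_center top [([357.0, 329.0], 0.68)]
oil_center side [([210.0, 400.0], 0.83)]
oil_center top [([114.0, 340.0], 0.68)]
```

Run:
```python
from h import *
print("leaf",[onz("top",p,49).round(1) for p in([219,191],[260,189],[310,184])])
print("leaf side",[onz("side",p,49).round(1) for p in([192,255],[210,224],[222,191])])
print("lr",onz("top",[219,179],20).round(1),onz("top",[221,212],20).round(1))
print("screwtop",onz("top",[227,490],82).round(1),onz("side",[327,426],82).round(1), "cradle",onz("top",[233,477],0).round(1))
print("rack",onz("top",[266,197],0).round(1),onz("side",[229,225],0).round(1))
print("nut",onz("top",[357,329],15).round(1),"oil",onz("top",[114,340],55).round(1),onz("side",[210,400],55).round(1))
```

```text
leaf [array([602.1, 232.9,  49. ]), array([538.6, 232.7,  49. ]), array([463.3, 236.2,  49. ])]
leaf side [array([611.7, 240.3,  49. ]), array([533.4, 228.5,  49. ]), array([467.8, 235.9,  49. ])]
lr [607.4 260.3  20. ] [604.8 207.1  20. ]
screwtop [ 589.1 -214.3   82. ] [ 589.6 -210.3   82. ] cradle [ 593.7 -222.     0. ]
rack [534.  232.7   0. ] [530.9 233.8   0. ]
nut [394.6  17.6  15. ] oil [772.2   4.5  55. ] [783.6   9.9  55. ]
```

View pics/top0.png

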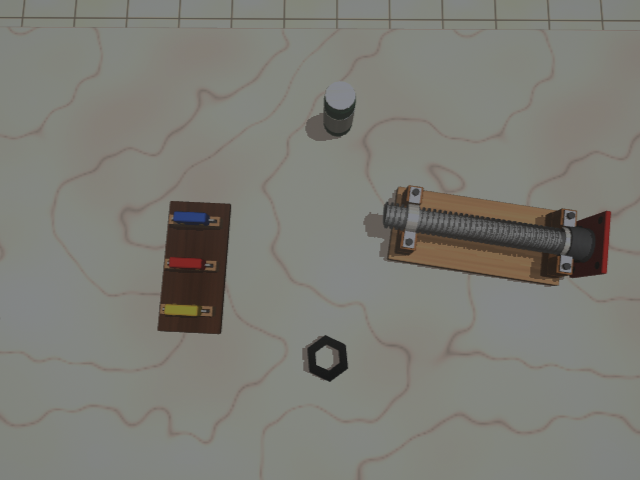

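View pics/side0.png

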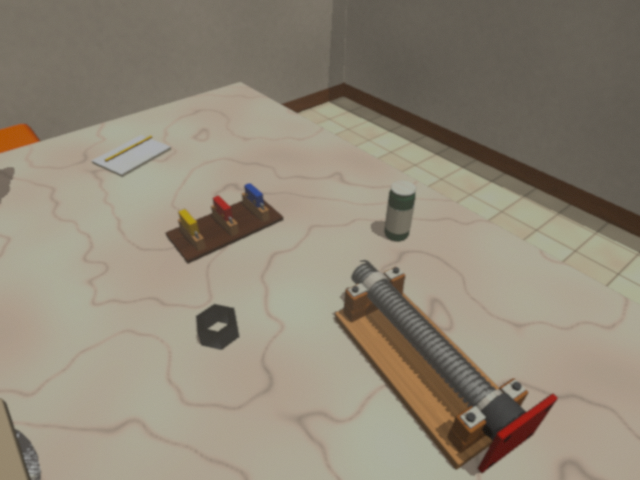

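The top picture shows the rack with blue leaf at (row 218, col 190), red and yellow below it. The cradle is on the right with the screw running from (215, 390) to (245, 590), the nut at (358, 328) and the can at (110, 340). The side view agrees with this.

Run:
```python
from h import *
im=snapshot("top")
hsv=cv2.cvtColor(im,cv2.COLOR_RGB2HSV)
def seg(lo,hi,box,name,z):
    m=cv2.inRange(hsv,np.array(lo),np.array(hi)); r0,r1,c0,c1=box; k=np.zeros_like(m);k[r0:r1,c0:c1]=m[r0:r1,c0:c1]
    cs,_=cv2.findContours(k,cv2.RETR_EXTERNAL,cv2.CHAIN_APPROX_NONE); c=max(cs,key=cv2.contourArea)
    q=cv2.boxPoints(cv2.minAreaRect(c)); P=np.array([onz("top",(v[1],v[0]),z)[:2] for v in q])
    e=np.roll(P,-1,0)-P; L=np.linalg.norm(e,axis=1)
    i=np.argmax(L); print(name,P.mean(0).round(1),"len",L[:2].round(1),"ang long",round(np.degrees(np.arctan2(e[i,1],e[i,0]))%180,2))
seg([110,120,40],[130,255,255],(200,240,160,215),"blue",64)
seg([0,150,60],[8,255,255],(250,285,160,215),"red",64)
seg([24,120,60],[40,255,255],(295,330,150,215),"yellow",64)
seg([0,60,20],[20,255,110],(195,340,150,235),"rackboard",10)
bol=[(193,415),(240,409),(214,571),(265,566)]
B=[onz("top",b,90)[:2] for b in bol]
print(np.round(B,1), np.mean(B,0)); 
for a,b in((0,2),(1,3)): d=B[a]-B[b]; print("crad ang y",np.degrees(np.arctan2(d[1],d[0])),np.linalg.norm(d))
bc=[(187,397),(262,389),(284,559)]
print("board corners z18",np.round([onz("top",b,18)[:2] for b in bc],1))
```

```text
blue [603.  231.3] len [14.7 47.7] ang long 87.9
red [533.5 233.7] len [15.2 49.4] ang long 87.85
yellow [464.2 237.7] len [12.6 47.5] ang long 87.63
rackboard [533.7 234.6] len [210.9 103.1] ang long 178.86
[[ 636.8 -104.4]
 [ 567.3  -94.5]
 [ 608.2 -329. ]
 [ 534.  -317.1]] [ 586.57979614 -211.25289696]
crad ang y 82.73296277024892 226.49544409336272
crad ang y 81.49559903804534 225.03767156580372
board corners z18 [[ 664.6  -89.8]
 [ 542.6  -75.7]
 [ 511.4 -341. ]]
```

```bash
cat >> h.py <<'E'
OFF=np.array([.2,.4,1.0])
def plan(x,y,z,yaw,cmd=None):
    "row (rotvec rad, shift cm) from commanded pose (default: measured+sag) to target, tool down"
    s=sense()
    if cmd is None: p=s["tool_pos"]+OFF; R=Rn.from_euler('xyz',[180,0,s["tcp_rot"][2]],degrees=True)
    else: p=np.array(cmd[:3]); R=Rn.from_euler('xyz',[180,0,cmd[3]],degrees=True)
    T=Rn.from_euler('xyz',[180,0,yaw],degrees=True)
    print((R.inv()*T).as_rotvec().round(3),(R.inv().apply(np.array([x,y,z])-p)/10).round(2))
E
python3 - <<'E'
from h import *
plan(603.3,231.3,110,-2.2,(220.19,558.14,231.3,68.468))
E
```

```text
[ 0.    -0.     1.233] [-16.34  47.63  12.13]
```

>>> {"fn": "apply_moves", "kwargs": {"targets": "0 0 1.233 -16.34 47.63 12.13 6;0 0 1.233 -16.34 47.63 12.13 6;0 0 1.233 -16.34 47.63 12.13 6;0 0 1.233 -16.34 47.63 12.13 6;0 0 1.233 -16.34 47.63 12.13 6", "force": 25}}

```text
time: 1.65
tool_pos: [406.3, 399.1, 172.5]
tcp_rot: [-180.0, -0.0, 25.2]
ft_force: [0.2, -0.2, -0.8]
finger_gap: 60.4
```

Run:
```python
from h import *
s=sense();print(s["time"],s["tool_pos"],s["tcp_rot"],s["qd"],s["finger_gap"])
plan(603.3,231.3,110,-2.2)
# cradle refinement
im=cv2.imread("pics/top0.png"); hsv=cv2.cvtColor(im,cv2.COLOR_BGR2HSV)
m=cv2.inRange(hsv,np.array([5,100,70]),np.array([22,255,255])); m[:,:385]=0; m[:180]=0;m[290:]=0;m[:,575:]=0
# long edges of the board, per column
for nm,f in(("upper",lambda k:k.min()),("lower",lambda k:k.max())):
    P=[]
    for c in range(430,555,3):
        k=np.flatnonzero(m[:,c])
        if len(k): P.append(onz("top",(f(k)+(-.5 if nm=="upper" else .5),c),18)[:2])
    v=cv2.fitLine(np.float32(P),cv2.DIST_HUBER,0,.01,.01).ravel(); v*=np.sign(v[1])
    p=v[2:]+v[:2]*(-212-v[3])/v[1]
    print(nm,"yaw",np.degrees(np.arctan2(v[1],v[0]))-90,"x at y=-212",p)
```

```text
1.65 [406.30725758 399.08185055 172.53977377] [-1.79990297e+02 -3.42634136e-02  2.51615271e+01] [-48.94340278   8.51336949   3.47314948   0.08527496 -12.2153572
  36.90866905] 60.40917687270254
[ 0.    -0.     0.478] [10.66 23.59  6.35]
upper yaw -8.296356 x at y=-212 [ 647.80475 -212.     ]
lower yaw -8.371773 x at y=-212 [ 528.3958 -212.    ]
```

>>> {"fn": "apply_moves", "kwargs": {"targets": "0 0 0.45 10 22 6 6;0 0 0.45 10 22 6 6;0 0 0.45 10 22 6 6;0 0 0.45 10 22 6 6;0 0 0.45 10 22 6 6"}}

```text
time: 2.15
tool_pos: [591.5, 243.3, 112.4]
tcp_rot: [-180.0, -0.0, -0.3]
ft_force: [0.3, 0.7, 1.1]
finger_gap: 59.8
```

>>> {"fn": "apply_moves", "kwargs": {"targets": "0 0 0 0 0 0 6;0 0 0 0 0 0 6;0 0 0 0 0 0 6;0 0 0 0 0 0 6;0 0 0 0 0 0 6"}}

```text
time: 2.65
tool_pos: [589.6, 246.1, 113.4]
tcp_rot: [-180.0, -0.0, -0.2]
ft_force: [-0.3, 0.4, 0.9]
finger_gap: 59.9
```

Run:
```python
from h import *
s=sense();print(s["time"],s["tool_pos"],s["tcp_rot"],s["qd"].round(2),s["finger_gap"])
plan(603.3,231.3,110,-2.2)
im=[snapshot(c) for c in("side","top")]
cv2.imwrite("pics/b.png",np.hstack([cv2.resize(im[0][100:300,130:330],(400,400)),cv2.resize(im[1][150:350,100:300],(400,400))])[:,:,::-1])
```

```text
2.65 [589.58869594 246.10081698 113.44919065] [-1.79977679e+02 -4.99415184e-02 -1.84432183e-01] [-0.13  0.15 -0.04  0.07  0.   -0.02] 59.908033926306985
[ 0.    -0.     0.035] [1.36 1.52 0.44]
```

View pics/b.png

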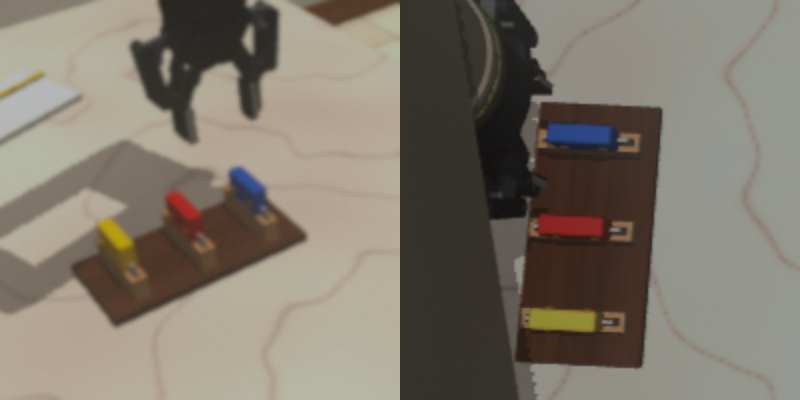

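The fingers hang above and to the -y side of the blue leaf, all three leaves are seated, and nothing has been touched.

>>> {"fn": "apply_moves", "kwargs": {"targets": "0 0 0.035 1.37 1.52 0.44 6;0 0 0.035 1.37 1.52 0.44 6;0 0 0.035 1.37 1.52 4 6;0 0 0.035 1.37 1.52 7.3 6;0 0 0.035 1.37 1.52 7.3 6"}}

```text
time: 3.25
tool_pos: [599.4, 228.0, 33.8]
tcp_rot: [179.8, 0.5, -2.3]
ft_force: [-0.3, -1.5, -0.8]
finger_gap: 60.1
```

>>> {"fn": "apply_moves", "kwargs": {"targets": "0 0 0 0 0 0 3.0;0 0 0 0 0 0 3.0;0 0 0 0 0 0 3.0;0 0 0 0 0 0 3.0;0 0 0 0 0 0 3.0"}}

```text
time: 3.75
tool_pos: [604.3, 229.8, 40.9]
tcp_rot: [-180.0, -0.1, -2.3]
ft_force: [-0.4, 0.2, -0.5]
finger_gap: 30.1
```

Run:
```python
from h import *
s=sense();print(s["time"],s["tool_pos"],s["tcp_rot"],s["ft_force"],s["finger_gap"])
im=[snapshot(c) for c in("side","top")]
cv2.imwrite("pics/c.png",np.hstack([cv2.resize(im[0][140:240,200:300],(400,400),interpolation=2),cv2.resize(im[1][170:270,140:240],(400,400))])[:,:,::-1])
```

```text
3.75 [604.34292571 229.82896532  40.92269065] [-1.79971912e+02 -9.13146427e-02 -2.28689952e+00] [-0.38401933  0.180468   -0.49512964] 30.08032703650579
```

View pics/c.png

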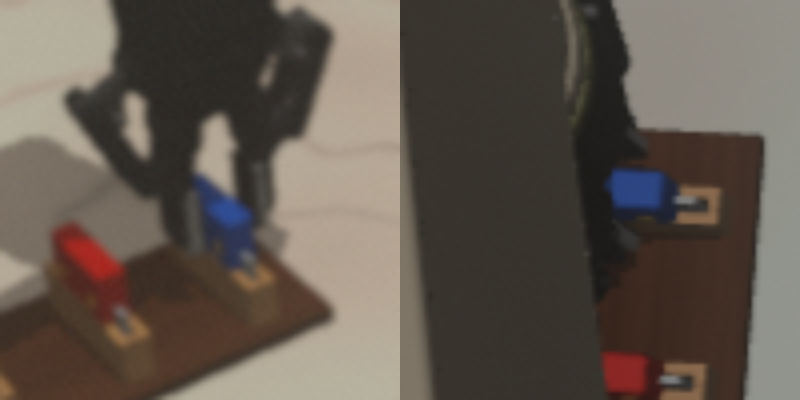

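The fingers straddle the blue grip evenly (tips at crop rows 140 and 240, grip centred near 192). I'll go down 4 mm and close gently.

>>> {"fn": "apply_moves", "kwargs": {"targets": "0 0 0 -0.05 -0.1 0.2 3.0;0 0 0 -0.05 -0.1 0.4 3.0;0 0 0 -0.05 -0.1 0.4 2.0;0 0 0 -0.05 -0.1 0.4 1.7;0 0 0 -0.05 -0.1 0.4 1.2", "force": 20}}

```text
time: 4.35
tool_pos: [603.2, 230.6, 35.7]
tcp_rot: [180.0, 0.0, -2.3]
ft_force: [0.3, 0.4, -1.4]
finger_gap: 15.4
```

>>> {"fn": "apply_moves", "kwargs": {"targets": "0 0 0 0 0 0 1;0 0 0 0 0 0 1;0 0 0 0 0 0 1;0 0 0 0 0 0 1;0 0 0 0 0 0 1"}}

```text
time: 4.85
tool_pos: [603.2, 230.6, 35.7]
tcp_rot: [180.0, 0.0, -2.3]
ft_force: [0.1, -0.1, -1.1]
finger_gap: 16.1
```

>>> {"fn": "apply_moves", "kwargs": {"targets": "0 0 0 0 0 0 1;0 0 0 0 0 0 1;0 0 0 0 0 -0.3 1;0 0 0 0 0 -0.8 1;0 0 0 0 0 -1.5 1", "force": 80}}

```text
time: 5.35
tool_pos: [603.1, 230.6, 51.0]
tcp_rot: [180.0, 0.0, -2.3]
ft_force: [0.3, -0.4, -0.7]
finger_gap: 14.7
```

>>> {"fn": "apply_moves", "kwargs": {"targets": "0 0 0 0 0 -1 1;0 0 0 0 0 -2.5 1;0 0 0 0 0 -4.5 1;0 0 0 0 0 -6 1;0 0 0 0 0 -6.5 1"}}

```text
time: 5.85
tool_pos: [604.9, 231.2, 119.4]
tcp_rot: [-179.9, -0.3, -2.3]
ft_force: [0.1, 0.5, -0.6]
finger_gap: 14.5
```

>>> {"fn": "apply_moves", "kwargs": {"targets": "0 0 0 0 0 -1 1;0 0 0 0 0 -2.5 1;0 0 0 0 0 -3.5 1;0 0 0 0 0 -4 1;0 0 0 0 0 -4 1"}}

```text
time: 6.35
tool_pos: [603.9, 230.8, 157.0]
tcp_rot: [-180.0, -0.1, -2.3]
ft_force: [-0.3, 0.4, -1.3]
finger_gap: 15.4
```

Run:
```python
from h import *
s=sense();print(s["time"],s["tool_pos"],s["tcp_rot"],s["ft_force"],s["wrist_torque"],s["finger_gap"])
im=[snapshot(c) for c in("side","top")]
cv2.imwrite("pics/d.png",cv2.resize(im[0][80:260,150:350],(800,720),interpolation=2)[:600,:,::-1])
plan(588,-212,165,-8.2)
```

```text
6.35 [603.85194465 230.8216109  156.96335969] [-1.79967385e+02 -9.76787681e-02 -2.29229301e+00] [-0.30784373  0.38472588 -1.33638521] [0.00285874 0.00780067 0.01218881] 15.359042195552021
[ 0.    -0.     0.103] [ 0.25 44.32 -0.86]
```

View pics/d.png

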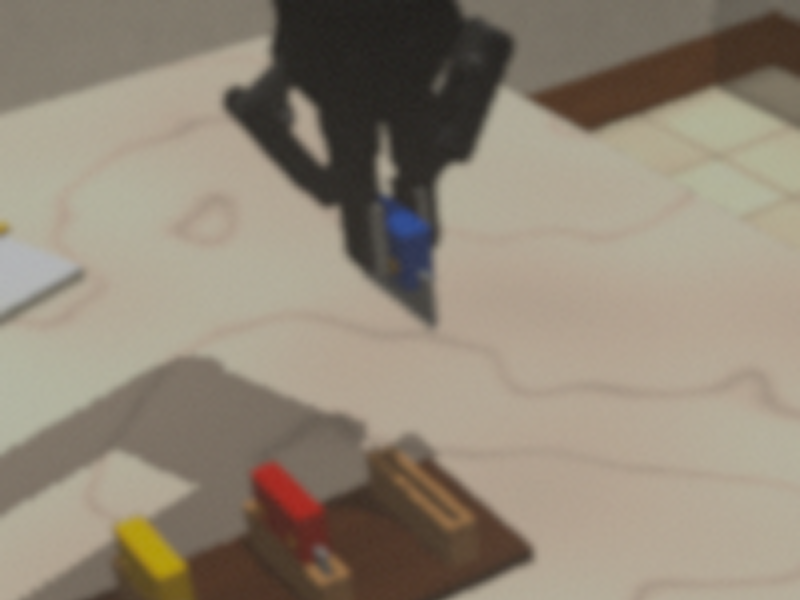

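The blue leaf is held upright, its slot is empty and the red and yellow leaves are undisturbed. Next I'll traverse to the screw.

>>> {"fn": "apply_moves", "kwargs": {"targets": "0 0 0.01 0 2 -0.4 1;0 0 0.03 0 5.5 -0.9 1;0 0 0.05 0 9.5 -0.9 1;0 0 0.07 0.1 14 -0.9 1;0 0 0.08 0.1 18.5 -0.9 1"}}

```text
time: 6.95
tool_pos: [596.0, 43.5, 164.2]
tcp_rot: [180.0, 0.0, -6.9]
ft_force: [-0.5, -0.2, -0.1]
finger_gap: 15.0
```

Run:
```python
from h import *
s=sense();print(s["time"],s["tool_pos"],s["tcp_rot"],s["finger_gap"],s["qd"].round(1))
plan(588,-212,165,-8.2)
```

```text
6.95 [596.02619245  43.46302197 164.24925338] [ 1.79975917e+02  4.42118061e-02 -6.91763637e+00] 14.976738688191258 [-43.4 -10.1  11.2   0.   -1.2 -37.5]
[ 0.    -0.     0.022] [2.27e+00 2.55e+01 2.00e-02]
```

>>> {"fn": "apply_moves", "kwargs": {"targets": "0 0 0.01 0.4 4.5 0 1;0 0 0.015 0.9 9 0 1;0 0 0.02 1.3 13.5 0 1;0 0 0.022 1.6 17.5 0 1;0 0 0.022 1.9 20.5 0 1"}}

```text
time: 7.45
tool_pos: [589.8, -163.4, 164.2]
tcp_rot: [180.0, 0.1, -8.3]
ft_force: [0.3, 0.3, -0.3]
finger_gap: 14.7
```

>>> {"fn": "apply_moves", "kwargs": {"targets": "0 0 0 0.2 2.2 0 1;0 0 0 0.4 3.6 0 1;0 0 0 0.4 4.5 0 1;0 0 0 0.4 5 0 1;0 0 0 0.4 5 0 1"}}

```text
time: 7.95
tool_pos: [587.9, -210.0, 164.6]
tcp_rot: [-180.0, 0.0, -8.1]
ft_force: [0.4, -0.1, -1.3]
finger_gap: 14.6
```

>>> {"fn": "apply_moves", "kwargs": {"targets": "0 0 0 0 0 0 1;0 0 0 0 0 0 1;0 0 0 0 0 0 1;0 0 0 0 0 0 1;0 0 0 0 0 0 1"}}

```text
time: 8.45
tool_pos: [588.1, -209.9, 164.8]
tcp_rot: [-180.0, -0.0, -8.1]
ft_force: [0.4, 0.1, -1.5]
finger_gap: 15.1
```

Run:
```python
from h import *
s=sense();print(s["time"],s["tool_pos"],s["tcp_rot"],s["finger_gap"],s["ft_force"],s["wrist_torque"])
plan(588,-212,140,-8.2)
im=[snapshot(c) for c in("side","top")]
for q in("leaf8","leaf8_left","leaf8_right","screw_top"):
  for c in("side","top"): print(q,c,[(np.round(r["at"],1).tolist(),round(r["confidence"],2)) for r in place_of(c,q)[:2]])
cv2.imwrite("pics/e.png",np.hstack([cv2.resize(im[0][220:480,320:580],(400,400)),cv2.resize(im[1][130:330,380:580],(400,400))])[:,:,::-1])
# cradle axis from side camera: board near long edge etc.
```

```text
8.45 [ 588.11318438 -209.86814413  164.80576383] [-1.79999311e+02 -3.65667317e-03 -8.11542570e+00] 15.060462982875412 [ 0.43656987  0.08164777 -1.53234337] [ 0.03159437 -0.02613148 -0.01537488]
[-0.    -0.     0.001] [0.   0.26 2.58]
leaf8 side [([274.9, 436.2], 0.98), ([208.1, 221.8], 0.68)]
leaf8 top [([262.6, 189.0], 0.71), ([309.8, 180.7], 0.7)]
leaf8_left side [([280.0, 419.6], 0.78)]
leaf8_left top [([215.4, 478.1], 0.79)]
leaf8_right side [([310.1, 445.7], 0.68)]
leaf8_right top []
screw_top side [([332.1, 426.2], 0.88)]
screw_top top [([227.9, 488.1], 0.91)]
```

View pics/e.png

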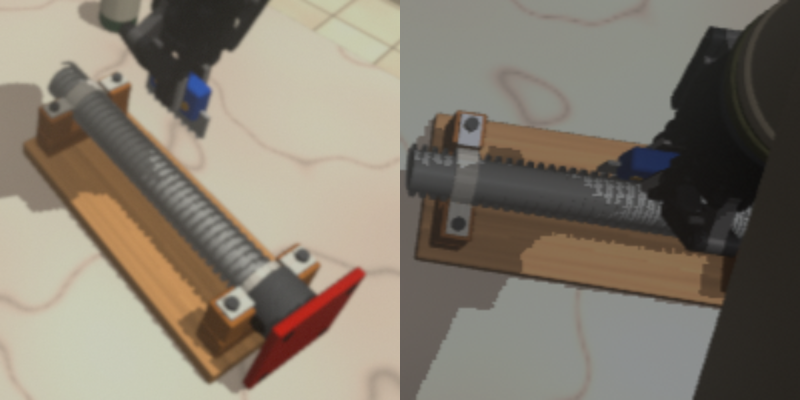

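The leaf hangs upright over the screw, clear of both straps, and looks roughly parallel to the axis. I'll refine the axis from the screw's silhouette.

Run:
```python
from h import *
print("screwtop",onz("top",[227.9,488.1],82),onz("side",[332.1,426.2],82))
print("leaf pts", onz("side",[274.9,436.2],178).round(1), onz("side",[280,419.6],149).round(1),onz("side",[310.1,445.7],149).round(1), onz("top",[215.4,478.1],149).round(1))
im=cv2.imread("pics/top0.png"); S=cv2.cvtColor(im,cv2.COLOR_BGR2HSV)[:,:,1].astype(float)
up=[];lo=[]
for c in range(432,556,2):
    cen=int(218+(c-410)*0.137); k=S[:,c]
    g=k<75
    a=cen
    while g[a-1] or g[a-2]: a-=1
    b=cen
    while g[b+1] or g[b+2]: b+=1
    up.append((c,a));lo.append((c,b))
up=np.array(up);lo=np.array(lo)
print(up[::8].tolist(),lo[::8].tolist())
mid=(up+lo)/2
P=np.array([onz("top",(r,c),62)[:2] for c,r in mid]); 
v=cv2.fitLine(np.float32(P),cv2.DIST_HUBER,0,.01,.01).ravel(); v*=np.sign(v[1])
print("axis yaw",np.degrees(np.arctan2(v[1],v[0]))-90, "x at -212", v[2]+v[0]/v[1]*(-212-v[3]))
```

```text
screwtop [ 587.75767601 -211.51031674   82.        ] [ 583.30296017 -215.98800367   82.        ]
leaf pts [ 590.  -206.1  178. ] [ 592.8 -183.4  149. ] [ 578.7 -236.1  149. ] [ 592.5 -175.5  149. ]
[[432, 211], [448, 213], [464, 215], [480, 217], [496, 219], [512, 222], [528, 224], [544, 226]] [[432, 235], [448, 237], [464, 239], [480, 242], [496, 244], [512, 247], [528, 249], [544, 252]]
axis yaw -8.051872 x at -212 588.37744
```

>>> {"fn": "apply_moves", "kwargs": {"targets": "0 0 0 0.05 0 0.7 1;0 0 0 0.05 0 1.9 1;0 0 0 0.05 0 3.2 1;0 0 0 0.05 0 4.0 1;0 0 0 0.05 0 4.3 1"}}

```text
time: 9.45
tool_pos: [587.3, -209.7, 119.3]
tcp_rot: [-179.9, 0.2, -8.1]
ft_force: [0.3, -0.4, -1.1]
finger_gap: 14.8
```

>>> {"fn": "apply_moves", "kwargs": {"targets": "0 0 0 0 0 0.4 1;0 0 0 0 0 0.8 1;0 0 0 0 0 1.2 1;0 0 0 0 0 1.5 1;0 0 0 0 0 1.68 1"}}

```text
time: 9.95
tool_pos: [588.5, -210.2, 104.7]
tcp_rot: [-180.0, 0.0, -8.1]
ft_force: [-0.6, -0.2, -0.8]
finger_gap: 14.6
```

>>> {"fn": "apply_moves", "kwargs": {"targets": "0 0 0 0 0 0 1;0 0 0 0 0 0 1;0 0 0 0 0 0 1;0 0 0 0 0 0.05 1;0 0 0 0 0 0.05 1"}}

```text
time: 10.45
tool_pos: [588.5, -210.2, 104.5]
tcp_rot: [180.0, -0.0, -8.1]
ft_force: [0.2, 0.3, -1.5]
finger_gap: 14.5
```

>>> {"fn": "apply_moves", "kwargs": {"targets": "0 0 0 0 0 0.05 1;0 0 0 0 0 0.1 1;0 0 0 0 0 0.15 1;0 0 0 0 0 0.2 1;0 0 0 0 0 0.22 1"}}

```text
time: 10.95
tool_pos: [588.5, -210.2, 102.1]
tcp_rot: [-180.0, 0.0, -8.1]
ft_force: [-0.2, -0.4, -1.8]
finger_gap: 14.6
```

>>> {"fn": "apply_moves", "kwargs": {"targets": "0 0 0 0 0 0.02 1;0 0 0 0 0 0.04 1;0 0 0 0 0 0.05 1;0 0 0 0 0 0.05 1;0 0 0 0 0 0.05 1"}}

```text
time: 11.45
tool_pos: [588.5, -210.2, 101.8]
tcp_rot: [-180.0, 0.0, -8.1]
ft_force: [0.4, 0.9, -1.0]
finger_gap: 15.0
```

>>> {"fn": "apply_moves", "kwargs": {"targets": "0 0 0 0 0 0.01 1;0 0 0 0 0 0.02 1;0 0 0 0 0 0.03 1;0 0 0 0 0 0.03 1;0 0 0 0 0 0.03 1"}}

```text
time: 11.95
tool_pos: [588.6, -210.2, 101.6]
tcp_rot: [180.0, -0.0, -8.1]
ft_force: [-0.8, 0.4, 1.2]
finger_gap: 14.8
```

>>> {"fn": "apply_moves", "kwargs": {"targets": "0 0 0 0 0 0.01 1;0 0 0 0 0 0.02 1;0 0 0 0 0 0.02 1;0 0 0 0 0 0.02 1;0 0 0 0 0 0.02 1"}}

```text
time: 12.45
tool_pos: [588.6, -210.2, 101.6]
tcp_rot: [180.0, -0.0, -8.1]
ft_force: [-2.2, 0.8, 4.7]
finger_gap: 14.6
```

>>> {"fn": "apply_moves", "kwargs": {"targets": "0 0 0 0 0.03 0 1;0 0 0 0 0.06 0 1;0 0 0 0 0.1 0 1;0 0 0 0 0.1 0 1;0 0 0 0 0.1 0 1"}}

```text
time: 12.95
tool_pos: [588.8, -210.9, 101.6]
tcp_rot: [-180.0, -0.0, -8.1]
ft_force: [-1.5, 3.0, 5.4]
finger_gap: 14.4
```

>>> {"fn": "apply_moves", "kwargs": {"targets": "0 0 0 0 0.03 0 1;0 0 0 0 0.06 0 1;0 0 0 0 0.1 0 1;0 0 0 0 0.1 0 1;0 0 0 0 0.1 0 1"}}

```text
time: 13.45
tool_pos: [588.6, -212.2, 101.5]
tcp_rot: [180.0, -0.0, -8.1]
ft_force: [1.6, 2.0, 5.3]
finger_gap: 14.9
```

>>> {"fn": "apply_moves", "kwargs": {"targets": "0 0 0 0 0.03 0 1;0 0 0 0 0.06 0 1;0 0 0 0 0.1 0 1;0 0 0 0 0.1 0 1;0 0 0 0 0.1 0 1"}}

```text
time: 13.95
tool_pos: [587.2, -213.5, 100.3]
tcp_rot: [180.0, 0.1, -8.2]
ft_force: [0.1, -1.5, 0.4]
finger_gap: 14.3
```

>>> {"fn": "apply_moves", "kwargs": {"targets": "0 0 0 0 0.03 0 1;0 0 0 0 0.06 0 1;0 0 0 0 0.1 0 1;0 0 0 0 0.1 0 1;0 0 0 0 0.1 0 1"}}

```text
time: 14.45
tool_pos: [587.9, -214.2, 101.2]
tcp_rot: [-180.0, 0.0, -8.1]
ft_force: [-0.1, 0.2, -0.8]
finger_gap: 14.4
```

>>> {"fn": "apply_moves", "kwargs": {"targets": "0 0 0 0 0 0.03 1;0 0 0 0 0 0.06 1;0 0 0 0 0 0.09 1;0 0 0 0 0 0.12 1;0 0 0 0 0 0.12 1"}}

```text
time: 14.95
tool_pos: [587.9, -214.1, 100.0]
tcp_rot: [-180.0, 0.0, -8.1]
ft_force: [-0.7, -0.1, -0.9]
finger_gap: 14.6
```

>>> {"fn": "apply_moves", "kwargs": {"targets": "0 0 0 0 0 0.03 1;0 0 0 0 0 0.06 1;0 0 0 0 0 0.08 1;0 0 0 0 0 0.08 1;0 0 0 0 0 0.08 1"}}

```text
time: 15.45
tool_pos: [587.9, -214.2, 99.2]
tcp_rot: [-180.0, 0.0, -8.1]
ft_force: [0.2, -0.5, -0.2]
finger_gap: 14.9
```

>>> {"fn": "apply_moves", "kwargs": {"targets": "0 0 0 0 0 0.02 1;0 0 0 0 0 0.04 1;0 0 0 0 0 0.06 1;0 0 0 0 0 0.06 1;0 0 0 0 0 0.06 1"}}

```text
time: 15.95
tool_pos: [588.0, -214.2, 98.7]
tcp_rot: [180.0, -0.0, -8.1]
ft_force: [0.4, -0.6, -1.0]
finger_gap: 14.5
```

>>> {"fn": "apply_moves", "kwargs": {"targets": "0 0 0 0 0 0.01 1;0 0 0 0 0 0.03 1;0 0 0 0 0 0.04 1;0 0 0 0 0 0.04 1;0 0 0 0 0 0.04 1"}}

```text
time: 16.45
tool_pos: [588.0, -214.2, 98.3]
tcp_rot: [180.0, -0.0, -8.1]
ft_force: [-0.0, -0.8, -0.7]
finger_gap: 14.9
```

>>> {"fn": "apply_moves", "kwargs": {"targets": "0 0 0 0 0 0.01 1;0 0 0 0 0 0.03 1;0 0 0 0 0 0.04 1;0 0 0 0 0 0.04 1;0 0 0 0 0 0.04 1"}}

```text
time: 16.95
tool_pos: [588.0, -214.3, 97.9]
tcp_rot: [180.0, -0.0, -8.1]
ft_force: [-0.6, -1.6, -0.5]
finger_gap: 14.7
```

>>> {"fn": "apply_moves", "kwargs": {"targets": "0 0 0 0 0 0.01 1;0 0 0 0 0 0.02 1;0 0 0 0 0 0.03 1;0 0 0 0 0 0.03 1;0 0 0 0 0 0.03 1"}}

```text
time: 17.45
tool_pos: [588.0, -214.3, 97.7]
tcp_rot: [180.0, -0.0, -8.1]
ft_force: [-1.1, -2.1, 1.7]
finger_gap: 14.2
```

>>> {"fn": "apply_moves", "kwargs": {"targets": "0 0 0 0 0.01 0 1;0 0 0 0 0.015 0.01 1;0 0 0 0 0.015 0.02 1;0 0 0 0 0.015 0.02 1;0 0 0 0 0.015 0.02 1"}}

```text
time: 17.95
tool_pos: [588.0, -214.3, 97.6]
tcp_rot: [180.0, -0.0, -8.1]
ft_force: [-1.3, -1.3, 3.5]
finger_gap: 14.4
```

>>> {"fn": "apply_moves", "kwargs": {"targets": "0 0 0 0 0.005 0.01 1;0 0 0 0 0.01 0.02 1;0 0 0 0 0.01 0.03 1;0 0 0 0 0.01 0.03 1;0 0 0 0 0.01 0.03 1"}}

```text
time: 18.45
tool_pos: [588.1, -214.4, 97.6]
tcp_rot: [-180.0, -0.0, -8.1]
ft_force: [-1.4, -0.1, 6.3]
finger_gap: 14.7
```

Run:
```python
from h import *
s=sense();print(s["time"],s["tool_pos"],s["tcp_rot"],s["finger_gap"],s["ft_force"],s["wrist_torque"])
```

```text
18.45 [ 588.06981523 -214.35678998   97.5817631 ] [-1.79998341e+02 -1.92471297e-02 -8.13270794e+00] 14.666321455811676 [-1.38970043 -0.06321899  6.28778719] [-0.06679026  0.43939643 -0.03345938]
```

>>> {"fn": "apply_moves", "kwargs": {"targets": "0 0 0 0 0 0.01 1;0 0 0 0 0 0.02 1;0 0 0 0 0 0.025 1;0 0 0 0 0 0.025 1;0 0 0 0 0 0.025 1"}}

```text
time: 18.95
tool_pos: [588.1, -214.4, 97.5]
tcp_rot: [180.0, -0.0, -8.1]
ft_force: [-3.7, 0.2, 7.9]
finger_gap: 14.5
```

>>> {"fn": "apply_moves", "kwargs": {"targets": "0 0 0 0 0 0 1;0 0 0 0 0 0 1;0 0 0 0 0 0 1;0 0 0 0 0 0 1;0 0 0 0 0 0 1"}}

```text
time: 19.45
tool_pos: [588.1, -214.4, 97.5]
tcp_rot: [-180.0, -0.0, -8.1]
ft_force: [-3.3, -0.5, 7.6]
finger_gap: 15.0
```

Run:
```python
from h import *
s=sense();print(s["time"],s["tool_pos"],s["tcp_rot"],s["finger_gap"],s["ft_force"],s["wrist_torque"])
im=snapshot("side")
for q in("leaf8_left","leaf8_right","leaf8"):
  for r in place_of("side",q)[:1]: print(q,r)
cv2.imwrite("pics/f.png",cv2.resize(im[270:420,360:510],(600,600),interpolation=2)[:,:,::-1])
```

```text
19.45 [ 588.06058982 -214.37652332   97.53659689] [-1.79999031e+02 -1.99934563e-02 -8.13330667e+00] 15.0152207386053 [-3.30372022 -0.45373831  7.62160288] [-0.00577854  0.58960991 -0.00410284]
leaf8_left {'at': [314.0, 416.7], 'confidence': 0.84}
leaf8_right {'at': [340.8, 441.2], 'confidence': 0.58}
leaf8 {'at': [220.9, 188.9], 'confidence': 0.83}
```

View pics/f.png

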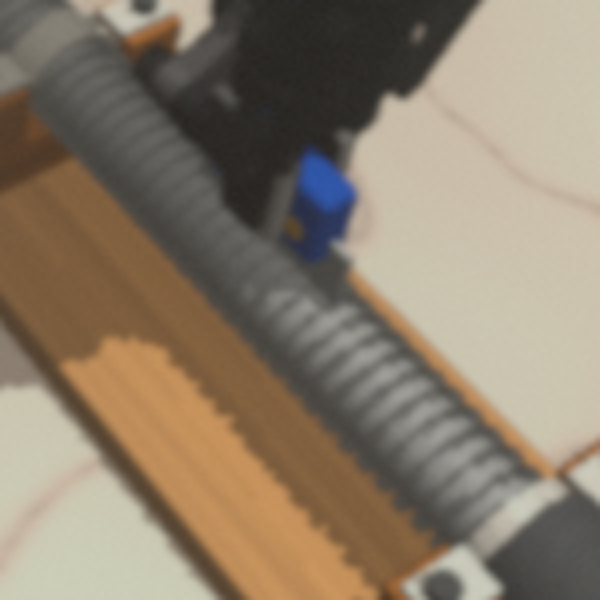

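The leaf's teeth are down on the screw and its grip is upright; the near end meets the screw at crop (300, 330). I'll check the lateral position numerically while holding.

Run:
```python
from h import *
print(onz("side",[314,416.7],82),onz("side",[340.8,441.2],82))
# expected image points of axis-top line
m=camera_model("side"); R=Rn.from_euler('xyz',m["attitude"],degrees=True).as_matrix()
def pr(P):
    q=R.T@(np.array(P)-m["position"]); return (m["cy"]-m["fy"]*q[1]/-q[2], m["cx"]+m["fx"]*q[0]/-q[2])
def ax(y,lat,z): 
    x=588.38+(y+212)*np.tan(np.radians(8.1)); return (x+lat,y,z)
for y in(-247,-260):
    for lat,z in((0,82),(3,82),(-14,76),(14,76),(-20,62)): 
        r,c=pr(ax(y,lat,z)); print(y,lat,z,"crop",round((c-360)*4),round((r-270)*4))
```

```text
[ 597.10621181 -187.59176363   82.        ] [ 587.48038526 -237.53209688   82.        ]
-247 0 82 crop 340 309
-247 3 82 crop 346 304
-247 -14 76 crop 309 343
-247 14 76 crop 364 297
-247 -20 62 crop 289 378
-260 0 82 crop 370 338
-260 3 82 crop 375 333
-260 -14 76 crop 338 373
-260 14 76 crop 393 326
-260 -20 62 crop 318 409
```

>>> {"fn": "apply_moves", "kwargs": {"targets": "0 0 0 0 0 0 1;0 0 0 0 0 0 1;0 0 0 0 0 0 1;0 0 0 0 0 0 1;0 0 0 0 0 0 1"}}

```text
time: 20.15
tool_pos: [588.1, -214.4, 97.5]
tcp_rot: [-180.0, -0.0, -8.1]
ft_force: [-3.7, -0.3, 8.1]
finger_gap: 14.7
```

>>> {"fn": "apply_moves", "kwargs": {"targets": "0 0 0 0 0 0 1;0 0 0 0 0 0 1;0 0 0 0 0 0 1;0 0 0 0 0 0 1;0 0 0 0 0 0 1"}}

```text
time: 20.65
tool_pos: [588.1, -214.4, 97.5]
tcp_rot: [180.0, -0.0, -8.1]
ft_force: [-2.7, -0.5, 8.1]
finger_gap: 14.7
```

>>> {"fn": "apply_moves", "kwargs": {"targets": "0 0 0 0 0 0 1;0 0 0 0 0 0 1;0 0 0 0 0 0 1;0 0 0 0 0 0 1;0 0 0 0 0 0 1"}}

```text
time: 21.15
tool_pos: [588.1, -214.4, 97.5]
tcp_rot: [180.0, -0.0, -8.1]
ft_force: [-2.9, -0.1, 8.3]
finger_gap: 14.4
```

>>> {"fn": "apply_moves", "kwargs": {"targets": "0 0 0 0 0 0 1;0 0 0 0 0 0 1;0 0 0 0 0 0 1;0 0 0 0 0 0 1;0 0 0 0 0 0 1"}}

```text
time: 21.65
tool_pos: [588.1, -214.4, 97.5]
tcp_rot: [-180.0, -0.0, -8.1]
ft_force: [-2.9, -0.6, 8.3]
finger_gap: 14.7
```

>>> {"fn": "apply_moves", "kwargs": {"targets": "0 0 0 0 0 -0.1 1;0 0 0 0 0 -0.4 1;0 0 0 0 0 -1 1;0 0 0 0 0 -2 1;0 0 0 0 0 -3.2 1"}}

```text
time: 22.15
tool_pos: [587.7, -214.1, 129.2]
tcp_rot: [-180.0, 0.0, -8.1]
ft_force: [0.5, 0.6, -0.9]
finger_gap: 14.5
```

>>> {"fn": "apply_moves", "kwargs": {"targets": "0 0 0 0 0 -1.2 1;0 0 0 0 0 -2.2 1;0 0 0 0 0 -3 1;0 0 0 0 0 -3.5 1;0 0 0 0 0 -3.5 1"}}

```text
time: 22.65
tool_pos: [588.4, -214.6, 164.9]
tcp_rot: [180.0, -0.1, -8.1]
ft_force: [0.4, 0.2, -0.3]
finger_gap: 14.9
```

Run:
```python
from h import *
s=sense();print(s["time"],s["tool_pos"],s["tcp_rot"],s["finger_gap"],s["ft_force"])
plan(603.3,230.7,165,-2.3)
```

```text
22.65 [ 588.40991537 -214.62318495  164.91122083] [ 1.79975978e+02 -8.69691202e-02 -8.13656936e+00] 14.850203837169822 [ 0.36493494  0.21833498 -0.29720837]
[-0.     0.    -0.102] [ -4.84 -44.25   0.09]
```

>>> {"fn": "apply_moves", "kwargs": {"targets": "0 0 -0.01 -0.2 -2 0 1;0 0 -0.03 -0.6 -5.5 0 1;0 0 -0.05 -1.1 -9.5 0 1;0 0 -0.07 -1.6 -14 0 1;0 0 -0.08 -2 -18.5 0 1"}}

```text
time: 23.15
tool_pos: [593.6, -27.0, 163.0]
tcp_rot: [-180.0, 0.1, -3.6]
ft_force: [0.7, -0.4, -1.2]
finger_gap: 14.6
```

Run:
```python
from h import *
s=sense();print(s["tool_pos"],s["tcp_rot"])
plan(603.3,230.7,165,-2.3)
```

```text
[593.6467718  -26.9970369  163.04215674] [-1.79993077e+02  6.17102875e-02 -3.55530690e+00]
[ 0.     0.    -0.022] [ -0.65 -25.74  -0.1 ]
```

>>> {"fn": "apply_moves", "kwargs": {"targets": "0 0 -0.01 -0.1 -4.5 0 1;0 0 -0.015 -0.25 -9 0 1;0 0 -0.02 -0.35 -13.5 0 1;0 0 -0.022 -0.5 -17.5 0 1;0 0 -0.022 -0.6 -20.5 0 1"}}

```text
time: 23.65
tool_pos: [600.2, 179.2, 163.0]
tcp_rot: [-180.0, 0.1, -2.2]
ft_force: [0.0, -0.3, -0.8]
finger_gap: 14.4
```

>>> {"fn": "apply_moves", "kwargs": {"targets": "0 0 0 -0.05 -2 0 1;0 0 0 -0.05 -3.6 0 1;0 0 0 -0.05 -4.6 0 1;0 0 0 -0.05 -5 0 1;0 0 0 -0.05 -5 0 1"}}

```text
time: 24.15
tool_pos: [602.6, 226.3, 163.6]
tcp_rot: [180.0, 0.0, -2.3]
ft_force: [0.5, 0.4, -0.9]
finger_gap: 14.5
```

>>> {"fn": "apply_moves", "kwargs": {"targets": "0 0 0 0 0 0 1;0 0 0 0 0 0 1;0 0 0 0 0 0 1;0 0 0 0 0 0 1;0 0 0 0 0 0 1"}}

```text
time: 24.65
tool_pos: [602.6, 226.3, 163.9]
tcp_rot: [180.0, -0.0, -2.3]
ft_force: [0.2, -0.7, -1.6]
finger_gap: 15.2
```

Run:
```python
from h import *
s=sense();print(s["time"],s["tool_pos"],s["tcp_rot"],s["ft_force"])
plan(603.3,230.7,75,-2.3)
```

```text
24.65 [602.58696426 226.27411484 163.86648418] [ 1.79998607e+02 -6.08596503e-03 -2.31058896e+00] [ 0.20531404 -0.66123326 -1.61676238]
[ 0.  0. -0.] [ 0.04 -0.4   8.99]
```

>>> {"fn": "apply_moves", "kwargs": {"targets": "0 0 0 0.05 -0.3 0.8 1;0 0 0 0.05 -0.44 2.4 1;0 0 0 0.05 -0.44 4.4 1;0 0 0 0.05 -0.44 6.2 1;0 0 0 0.05 -0.44 7.3 1"}}

```text
time: 25.15
tool_pos: [601.4, 230.6, 87.1]
tcp_rot: [179.9, 0.2, -2.3]
ft_force: [-0.2, -0.4, -1.0]
finger_gap: 14.6
```

>>> {"fn": "apply_moves", "kwargs": {"targets": "0 0 0 0 0 1 1;0 0 0 0 0 1.8 1;0 0 0 0 0 2.4 1;0 0 0 0 0 2.7 1;0 0 0 0 0 2.8 1"}}

```text
time: 25.65
tool_pos: [603.3, 230.9, 62.8]
tcp_rot: [-180.0, -0.0, -2.3]
ft_force: [-0.2, -0.7, -1.5]
finger_gap: 14.9
```

>>> {"fn": "apply_moves", "kwargs": {"targets": "0 0 0 0 0 0 1;0 0 0 0 0 0 1;0 0 0 0 0 0 1;0 0 0 0 0 0 1;0 0 0 0 0 0 1"}}

```text
time: 26.15
tool_pos: [603.3, 230.9, 63.0]
tcp_rot: [-180.0, -0.0, -2.3]
ft_force: [-0.1, -0.4, -0.9]
finger_gap: 14.8
```

Run:
```python
from h import *
s=sense();print(s["time"],s["tool_pos"],s["tcp_rot"],s["ft_force"])
im=[snapshot(c) for c in("side","top")]
cv2.imwrite("pics/g.png",np.hstack([cv2.resize(im[0][150:230,210:290],(400,400),interpolation=2),cv2.resize(im[1][180:260,150:230],(400,400),interpolation=2)])[:,:,::-1])
```

```text
26.15 [603.2819929  230.92000323  62.99404437] [-1.79994422e+02 -1.28823406e-02 -2.29329457e+00] [-0.10866686 -0.38437799 -0.92318151]
```

View pics/g.png

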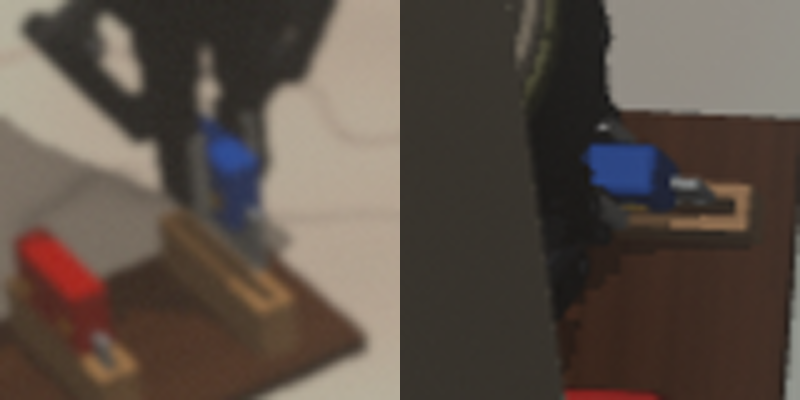

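The leaf stands just above its slot and in line with it. I'll lower it carefully.

>>> {"fn": "apply_moves", "kwargs": {"targets": "0 0 0 0 0.02 0.3 1;0 0 0 0 0.02 0.6 1;0 0 0 0 0.02 0.8 1;0 0 0 0 0.02 1.0 1;0 0 0 0 0.02 1.1 1"}}

```text
time: 26.75
tool_pos: [603.0, 230.6, 51.3]
tcp_rot: [180.0, 0.0, -2.3]
ft_force: [-0.0, 0.6, -0.5]
finger_gap: 14.5
```

>>> {"fn": "apply_moves", "kwargs": {"targets": "0 0 0 0 0 0.2 1;0 0 0 0 0 0.4 1;0 0 0 0 0 0.6 1;0 0 0 0 0 0.7 1;0 0 0 0 0 0.7 1"}}

```text
time: 27.25
tool_pos: [603.0, 230.6, 44.5]
tcp_rot: [180.0, 0.0, -2.3]
ft_force: [0.6, 0.2, -1.5]
finger_gap: 14.9
```

In the slot without any contact force; 8.8 mm more to seat.

>>> {"fn": "apply_moves", "kwargs": {"targets": "0 0 0 0 0 0.2 1;0 0 0 0 0 0.4 1;0 0 0 0 0 0.6 1;0 0 0 0 0 0.75 1;0 0 0 0 0 0.8 1"}}

```text
time: 27.75
tool_pos: [603.0, 230.6, 36.4]
tcp_rot: [180.0, 0.0, -2.3]
ft_force: [0.1, 0.1, -1.5]
finger_gap: 14.8
```

>>> {"fn": "apply_moves", "kwargs": {"targets": "0 0 0 0 0 0.02 1;0 0 0 0 0 0.05 1;0 0 0 0 0 0.08 1;0 0 0 0 0 0.1 1;0 0 0 0 0 0.1 1"}}

```text
time: 28.25
tool_pos: [603.2, 230.7, 35.8]
tcp_rot: [-180.0, -0.0, -2.3]
ft_force: [-0.3, -0.1, -0.8]
finger_gap: 14.8
```

>>> {"fn": "apply_moves", "kwargs": {"targets": "0 0 0 0 0 0.02 1;0 0 0 0 0 0.02 1;0 0 0 0 0 0.02 1;0 0 0 0 0 0.02 2;0 0 0 0 0 0.02 3.5", "force": 20}}

```text
time: 28.75
tool_pos: [603.3, 230.7, 35.7]
tcp_rot: [-180.0, -0.0, -2.3]
ft_force: [0.4, 0.7, -0.4]
finger_gap: 33.2
```

>>> {"fn": "apply_moves", "kwargs": {"targets": "0 0 0 0 0 0 4;0 0 0 0 0 0 4;0 0 0 0 0 0 4;0 0 0 0 0 0 4;0 0 0 0 0 -0.5 4"}}

```text
time: 29.25
tool_pos: [602.5, 230.5, 39.9]
tcp_rot: [180.0, 0.1, -2.3]
ft_force: [-0.0, -0.6, -0.8]
finger_gap: 40.3
```

>>> {"fn": "apply_moves", "kwargs": {"targets": "0 0 0 0 0 -1.5 4;0 0 0 0 0 -4 4;0 0 0 0 0 -7 4;0 0 0 0 0 -10 4;0 0 0 0 0 -13 4"}}

```text
time: 29.75
tool_pos: [603.4, 230.8, 173.5]
tcp_rot: [-180.0, -0.1, -2.3]
ft_force: [1.1, 0.8, 0.2]
finger_gap: 40.0
```

>>> {"fn": "apply_moves", "kwargs": {"targets": "0 0 0 0 3 -2 4;0 0 0 0 7 -3 4;0 0 0 0 11 -3 4;0 0 0 0 14 -3 4;0 0 0 0 15 -3 4"}}

```text
time: 30.25
tool_pos: [597.5, 77.9, 202.5]
tcp_rot: [180.0, -0.1, -2.4]
ft_force: [-0.5, 0.8, 0.2]
finger_gap: 39.9
```

>>> {"fn": "apply_moves", "kwargs": {"targets": "0 0 0 0 0 0 4;0 0 0 0 0 0 4;0 0 0 0 0 0 4;0 0 0 0 0 0 4;0 0 0 0 0 0 4"}}

```text
time: 30.75
tool_pos: [597.1, 81.8, 200.4]
tcp_rot: [-180.0, 0.0, -2.2]
ft_force: [0.2, -0.3, -0.1]
finger_gap: 40.1
```

Run:
```python
from h import *
s=sense();print(s["time"],s["tool_pos"],s["ft_force"],s["finger_gap"])
im=[snapshot(c) for c in("side","top")]
cv2.imwrite("pics/h.png",np.hstack([cv2.resize(im[0][130:270,150:290],(400,400),interpolation=2),cv2.resize(im[1][190:340,120:270],(400,400),interpolation=2)])[:,:,::-1])
print([(r["at"],onz("top",r["at"],49).round(1),r["confidence"]) for r in place_of("top","leaf8")])
print([(r["at"],onz("side",r["at"],49).round(1),r["confidence"]) for r in place_of("side","leaf8")])
for q in("nut_center","oil_center"): print(q,[np.round(r["at"]) for r in place_of("top",q)[:1]])
```

```text
30.75 [597.09371357  81.79621535 200.44839806] [ 0.18058317 -0.29002308 -0.07893383] 40.0684060961
[([311.1, 181.6], array([461.6, 239.7,  49. ]), 0.81), ([261.9, 187.3], array([535.7, 235.1,  49. ]), 0.79), ([216.6, 193.3], array([605.9, 229.6,  49. ]), 0.64)]
[([208.6, 222.7], array([533.7, 234. ,  49. ]), 0.76), ([219.5, 188.5], array([467.7, 245.5,  49. ]), 0.67)]
nut_center [array([358., 327.])]
oil_center []
```

View pics/h.png

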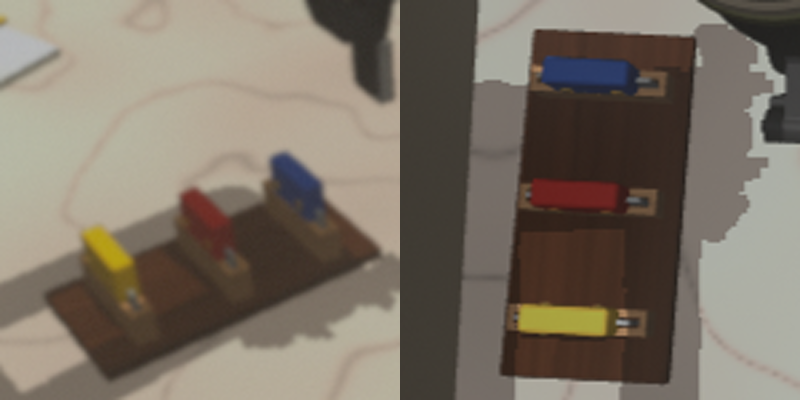

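The blue leaf is back in its slot, upright and level with the others, and the arm is clear. I'll hand in now.

```bash
python3 -c "
from bench import *
print(hand_in())"
```

```text
the job is handed in; nothing more can be done
None
```

I took the blue 8 mm leaf from the rack and laid it along the screw. The thread checks as 8 mm: all the teeth dropped home. I then put the leaf back in its own slot and handed the job in at about 31 s.

- **Fit:** the tips touched the crests with the tool at 101.6 mm, and the teeth bottomed at 97.5 mm. That is the full 4 mm tooth length, plus about 0.1 mm from pressing.
- **Hold:** I held it at about 9 N net (7.6 to 8.3 N read, plus the leaf's weight) for about 2.7 s. The highest reading on the screw was about 10 N. Forces between readings were not logged.
- **Flatness:** the tool stayed level and the moment along the leaf was small. I judged flatness from those, not from the pictures.
- **Side force:** about 3 N of sideways force showed during the hold. I could not explain it and left it alone.
- **Return:** the leaf went into the slot without touching the sides and reached its original height. The last picture shows all three leaves upright and seated, with the arm clear.
- **Other things:** the nut is where it was. The network did not find the oil can in the last top view, probably because the arm hid it. The arm never went near it.

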